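Run the board carriage home onto its contact block

TASK

Run the blue carriage with the circuit board along its rail until it is fully home against the red contact block (not the grey one). A spring lock holds it: with the fingertips press the orange button down, keep it held down all the way while you push the carriage along, then let go so that it is locked there. Only press and push, do not pinch the carriage's cheeks, and leave the loose things around it where they lie.

Things in the scene. Friction and masses are not known exactly. Their poses are not given: they have to be found in the camera images.
- slide_fixture: slide fixture screwed to the bench: aluminium base plate 88 x 280 x 10 mm with a steel rail along its y axis. Origin: centre of the underside, z up. The carriage slides along its y axis, +y or -y depending on where the red block stands.
- carriage_mid (a point): middle of the blue carriage's deck (88 mm in x, 84 mm in y), 40 mm above the bench, over the rail's centre line; axes as the fixture's. On its +x half (away from the robot) is the lock button, on its -x half a green 38 mm board fixed in a nest (top about 50 mm above the bench). It travels up to 72 mm to either side of the fixture's centre, where it meets a block; unlocked it slides with 1 to 2 N.
- button_top (a point): centre of the top face of the orange lock button, 34 mm (x) x 46 mm (y), on the carriage 20 mm to the +x side of carriage_mid; 48 mm above the bench when up, 43 mm when fully down. It moves straight down.
- lock_button (a joint): how far the button is pressed, m: 0 up (carriage locked), 0.005 fully down. Spring: about 4 N to start, 6.5 N fully down. It locks by pins in a hidden rack, a notch every 12 mm and one at home; locked, the carriage has up to 3 mm of play. Pressed less than 3.5 mm the pins still catch, so hold it fully down; let go, it springs up at the next notch.
- contact_block: red end block with brass pins, 88 mm (x) x 24 mm (y) x 40 mm, fixed on one end of the base plate, either end; origin at the centre of its underside, 10 mm above the bench, 126 mm from the fixture's centre along the rail; top 50 mm above the bench. When the carriage is home, carriage_mid is 54 mm from this block's centre along the rail.
- plain_block: grey end block without pins, same size, fixed on the other end of the base plate; origin at the centre of its underside.
- plug: loose small black plug with two gold pins and short red and black leads, 50 x 16 x 8 mm, on the bench behind the fixture; leave alone. Origin at its underside.
- small_board: loose small green circuit board 22 x 31 x 9 mm on the bench behind the fixture; leave alone. Origin at its underside.
- tape: loose roll of black tape, 62 mm across, 19 mm high, farther behind the fixture; leave alone. Origin at its underside.
- bottle: loose white bottle with red cap, 47 mm across, 96 mm high, behind the tape; leave alone. Origin at its underside.
- motor: loose small white motor with leads, 29 x 67 x 33 mm, right of the fixture; leave alone. Origin at its underside.
- driver: loose screwdriver with orange and black handle, 198 mm long, 26 mm high, lying left of the fixture; leave alone. Origin at its underside.
- cheek_inside: inner faces of the two upright blue cheeks before and behind the button along the slide (y): 28 mm to either side of the button's centre, 44 mm wide (x), tops 64 mm above the bench. A finger on the button can push the carriage by the cheek it meets. Origin: under the carriage's centre, at bench level.
- cheek_outside: outer halves of the same two cheeks, outer faces 42 mm to either side of the carriage's centre (y), tops 62 mm above the bench. Fingers on the inside and the outside at once count as a pinch. Origin as cheek_inside.

How it is judged:
By the outcome, as a careful person would: the job done as asked, in the order asked, and still so for the second after the job is handed in, with the robot touching nothing.
It also fails if it takes over 32 s, if anything falls off the work surface, if the arm or the gripper's body presses on something with over 40 N, if the wrist force passes 120 N, or if a joint passes its speed limit or range.

ROBOT

A 6-joint arm with a two-finger parallel gripper is mounted at the origin on a cart in front of the work surface, level with it; the furniture and walls round the work are solid. World frame = base frame: x ahead of the robot, y to its left, z up, the work surface at z = 0. Lengths are in m, angles in rad, forces in N, time in s.
With the tool pointing down it reaches from about 0.35 to 0.925 m from the base axis. Payload 6.4 kg.
Tool frame: the origin (TCP) lies at the very end of the fingers, on their centre line; the grasp point (between the pads) lies 19 mm behind it; z points along the fingers, y is the line along which they close (so a half turn about z gives the same grasp; the last joint's range is limited). The gripper opens to 94 mm and grips with 3 to 60 N. Pads are 16 mm wide; open, the fingers measure 119 mm over their backs; the gripper's body (75 mm by 177 mm) begins 78 mm behind the grasp point.
Start: joints at [1.161, 0.245, 1.558, -0, 1.339, -0.174], TCP at [0.152, 0.632, 0.205] pointing down, gripper open.
Joint ranges: [-3.13, 3.13], [-1.02, 2.26], [0.13, 2.54], [-0.95, 4.09], [0.21, 2.88], [-2.74, 2.74]. Speed limits (rad/s): [2.57, 2.57, 3.14, 3.14, 3.14, 3.14].

INTERFACE

Orientations are given as a 3x3 rotation matrix whose columns are the frame's x, y, z axes.
In Python, from bench import sensors, imaging, job gives the robot as it stands.
- The arm moves only by the tool arm_command, never from a script. Its arguments are lists of equal length, an entry for each row: "gripper": the gripper command: -1 is shut, 1 is fully open, values between are in proportion; "linear": the shift along the tool's x, y, z in units of 500 mm (1.0 is 500 mm), a list of three; "twist": the turn, a rotation vector about the tool's x, y, z in units of pi/4 rad (1.0 is pi/4 rad), a list of three. In form: {"gripper": [gripper, ...], "linear": [[tx, ty, tz], ...], "twist": [[rx, ry, rz], ...]}. A call has exactly 10 rows; each row is the pose to reach, as a shift and turn from the pose commanded when the call began, along the tool's axes at that moment; what a row does not reach only later rows make up. A row lasts 1/12 s, in which the tool goes at most 41.7 mm and 7.16 degrees, less where a joint would pass 70% of its speed; a pose out of reach is approached as far as the arm can. A call with a number of a shift or a turn outside -1 to 1 is refused whole. A call with a gripper value outside its range is refused whole. The fingers move at their own pace and stop on an object; "newtons" is the grip in N (left out, the last holds). Time passes only in rows, so rows that repeat a pose let the fingers close, or fill a call up. It gives the time, the measured TCP pose, the force, the opening and the grip force at its end, in the units of the state.
- sensors.get_obs(): the state, without advancing time (a new reading comes with each control period).
- imaging.capture(name): name is "scene" or "top" or "wrist"; returns the picture (400x640x3 uint8, blue, green, red); there is no depth.
- imaging.camera_params(name): a dict with "K" (3x3 intrinsics, pixels), "R" (3x3) and "t" (3): a world point X has camera coordinates R X + t. Camera axes: x right, y down, z forward; pixel columns grow to the right and rows downward; lengths in m; the calibration is good to about 2 mm. A picture is of the moment at which its call begins: read the wrist's pose just before it. camera_params takes no time and is no camera call; for the wrist camera it gives the pose at the moment of the call.
- job.job_done(): hands the job in; it is judged then, once.
The state is a dict: "time_s": time; "joints": joint angles; "joint_velocities": joint speeds; "tau": joint torques, N m; "tcp_pos": TCP position; "tcp_rot": TCP orientation; "contact_force": force on the tool from outside, world axes, zero at the start; "ft_torque": the same for the moment, N m; "opening": finger opening in m; "grip_force": force on a finger pad.
Only numpy, scipy, OpenCV 4.12 (cv2) and the standard library are available. Lean on these libraries where they do the work, as an engineer would, in place of code of your own. Each camera call takes 0.05 s, during which the arm holds its last target. There are 200 camera calls.

## Working session

There is one attempt and no reset: what is moved stays moved. The work goes in short steps, Python scripts to look and compute and a tool call to move; the robot and the scene stay as the last step left them, time stands still between calls to the robot, and variables do not carry over. Pictures are saved under pics/ and viewed, at most 10 in all, crops included, and the job is handed in when it is done.

Besides the shell and the picture viewer there is one more tool, called by a JSON object that holds its "api" and its "payload", one argument or row to a line. arm_command: Moves the arm, as the interface text tells. Shifts and turns lie within -1 to 1; 1 stands for 500 mm of shift or pi/4 rad of turn. Its arguments: {"type":"object","properties":{"gripper":{"type":"array","items":{"type":"number"}},"linear":{"type":"array","items":{"type":"array","items":{"type":"number"}}},"twist":{"type":"array","items":{"type":"array","items":{"type":"number"}}},"newtons":{"type":"number"}},"required":["gripper","linear","twist"]}

```bash
mkdir -p pics; python3 - <<'E'
from bench import sensors, imaging
import cv2,numpy as np
o=sensors.get_obs();print(o['time_s'],o['tcp_pos'],np.round(o['tcp_rot'],3),o['opening'])
for n in('top','scene'):
    im=imaging.capture(n);cv2.imwrite(f'pics/{n}0.png',im)
    p=imaging.camera_params(n);print(n,p)
E
```

```text
0.0 [0.15159315 0.63144931 0.20436258] [[-0.972  0.234 -0.001]
 [ 0.234  0.972 -0.002]
 [ 0.    -0.002 -1.   ]] 0.09374923938926831
top {'K': array([[421.98473456,   0.        , 321.96035389],
       [  0.        , 421.98473456, 199.41092164],
       [  0.        ,   0.        ,   1.        ]]), 'R': array([[ 0.01283068, -0.99990648,  0.00473271],
       [-0.99674841, -0.01316641, -0.07949367],
       [ 0.07954855, -0.00369736, -0.99682414]]), 't': array([0.17190808, 0.59355441, 1.04444501])}
scene {'K': array([[505.63258855,   0.        , 320.56914462],
       [  0.        , 505.63258855, 200.08695532],
       [  0.        ,   0.        ,   1.        ]]), 'R': array([[ 0.83506024, -0.55001995,  0.01234693],
       [-0.25547707, -0.4075552 , -0.87671559],
       [ 0.48724312,  0.72895597, -0.48085063]]), 't': array([-0.38573141,  0.26800682,  0.98220418])}
```

View pics/top0.png

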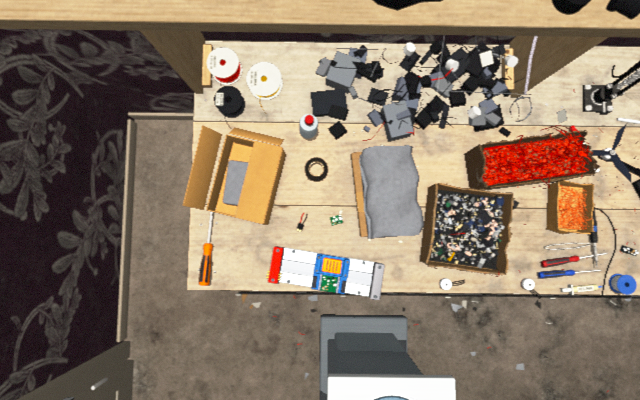

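View pics/scene0.png

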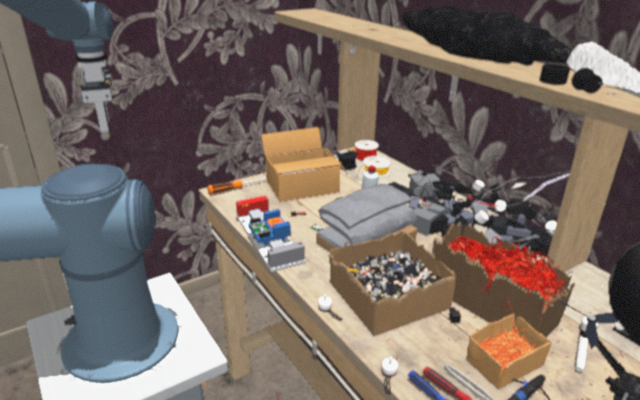

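The top view shows the red block at about (276,265) on the left (+y), the grey block at (376,280), the blue carriage at (331,270) and the orange button at (332,265). Next I measure these by colour mask.

```bash
cat > h.py <<'E'
import cv2,numpy as np
from bench import sensors, imaging
def ray(p,uv,z):
    d=p['R'].T@np.linalg.inv(p['K'])@[uv[0],uv[1],1]; c=-p['R'].T@p['t']
    return c+d*(z-c[2])/d[2]
def blob(hsv,lo,hi,roi):
    m=cv2.inRange(hsv,lo,hi); k=np.zeros_like(m);x0,y0,x1,y1=roi;k[y0:y1,x0:x1]=m[y0:y1,x0:x1]
    cs,_=cv2.findContours(k,cv2.RETR_EXTERNAL,cv2.CHAIN_APPROX_NONE)
    return sorted(cs,key=cv2.contourArea)[::-1]
E
python3 - <<'E'
from h import *
im=cv2.imread('pics/top0.png');hsv=cv2.cvtColor(im,cv2.COLOR_BGR2HSV);p=imaging.camera_params('top')
roi=(255,235,400,305)
for n,lo,hi,z in(('orange',(10,120,120),(25,255,255),.048),('red',(0,150,90),(8,255,255),.05),('blue',(100,120,60),(125,255,255),.05),('green',(45,60,40),(85,255,255),.05)):
    for c in blob(hsv,lo,hi,roi)[:4]:
        if cv2.contourArea(c)<12: continue
        r=cv2.minAreaRect(c);print(n,cv2.contourArea(c),r[0],r[1],r[2],np.round([ray(p,q,z)[:2] for q in [r[0],*cv2.boxPoints(r)]],4).tolist())
cv2.imwrite('pics/top0c.png',cv2.resize(im[235:305,255:400],None,fx=5,fy=5,interpolation=cv2.INTER_CUBIC))
E
```

```text
orange 210.5 (331.52703857421875, 265.33782958984375) (17.91948890686035, 13.31631851196289) 9.462322235107422 [[0.4282, 0.1543], [0.4156, 0.1784], [0.4474, 0.1734], [0.4408, 0.1302], [0.409, 0.1352]]
red 304.5 (275.2162170410156, 264.70269775390625) (9.863938331604004, 36.16777038574219) 9.462322235107422 [[0.4281, 0.2915], [0.387, 0.3096], [0.4732, 0.2971], [0.4696, 0.2732], [0.3834, 0.2859]]
blue 703.0 (330.4054260253906, 273.56756591796875) (33.53739547729492, 35.83898162841797) 9.462321281433105 [[0.4084, 0.1569], [0.3721, 0.2037], [0.4574, 0.1906], [0.445, 0.1097], [0.3599, 0.1234]]
green 198.5 (328.55999755859375, 283.5799865722656) (15.697771072387695, 15.697771072387695) 8.13010311126709 [[0.3843, 0.1611], [0.3681, 0.1824], [0.4055, 0.1775], [0.4006, 0.1397], [0.3633, 0.1447]]
```

View pics/top0c.png

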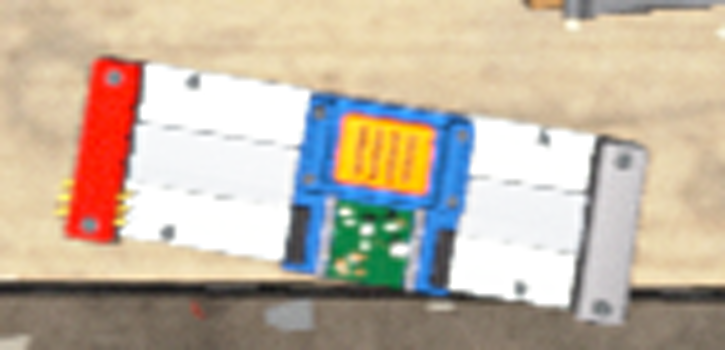

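The crop confirms red on the left (+y) and the carriage slightly on the grey side of centre. The fixture is yawed about -8.8° and travel to home is about 81 mm. Moving to hover above the button, on its red-side half.

{"api": "arm_command", "payload": {
  "gripper": [-1, -1, -1, -1, -1, -1, -1, -1, -1, -1],
  "linear": [
    [-0.759, -0.774, 0.16],
    [-0.759, -0.774, 0.16],
    [-0.759, -0.774, 0.16],
    [-0.759, -0.774, 0.16],
    [-0.759, -0.774, 0.16],
    [-0.759, -0.774, 0.16],
    [-0.759, -0.774, 0.16],
    [-0.759, -0.774, 0.16],
    [-0.759, -0.774, 0.16],
    [-0.759, -0.774, 0.16]
  ],
  "twist": [
    [0, 0, -0.104],
    [0, 0, -0.104],
    [0, 0, -0.104],
    [0, 0, -0.104],
    [0, 0, -0.104],
    [0, 0, -0.104],
    [0, 0, -0.104],
    [0, 0, -0.104],
    [0, 0, -0.104],
    [0, 0, -0.104]
  ],
  "newtons": 5
}}

```text
time_s: 0.93
tcp_pos: [0.364, 0.2766, 0.1442]
tcp_rot: [[-0.988, 0.153, 0.0], [0.153, 0.988, 0.0], [-0.0, 0.0, -1.0]]
contact_force: [0.2, -0.0, 0.1]
opening: 0.0308
grip_force: 0.0
```

{"api": "arm_command", "payload": {
  "gripper": [-1, -1, -1, -1, -1, -1, -1, -1, -1, -1],
  "linear": [
    [-0.164, -0.198, 0.048],
    [-0.164, -0.198, 0.048],
    [-0.164, -0.198, 0.048],
    [-0.164, -0.198, 0.048],
    [-0.164, -0.198, 0.048],
    [-0.164, -0.198, 0.048],
    [-0.164, -0.198, 0.048],
    [-0.164, -0.198, 0.048],
    [-0.164, -0.198, 0.048],
    [-0.164, -0.198, 0.048]
  ],
  "twist": [
    [0, 0, 0],
    [0, 0, 0],
    [0, 0, 0],
    [0, 0, 0],
    [0, 0, 0],
    [0, 0, 0],
    [0, 0, 0],
    [0, 0, 0],
    [0, 0, 0],
    [0, 0, 0]
  ]
}}

```text
time_s: 1.77
tcp_pos: [0.4292, 0.169, 0.1208]
tcp_rot: [[-0.988, 0.152, 0.0], [0.152, 0.988, 0.0], [-0.0, 0.0, -1.0]]
contact_force: [-0.7, 0.1, -0.0]
opening: 0.0007
grip_force: 0.0
```

```bash
python3 - <<'E'
from h import *
o=sensors.get_obs();print(o['time_s'],o['tcp_pos'],np.round(o['tcp_rot'],3).tolist(),o['opening'],o['contact_force'])
p=imaging.camera_params('wrist');im=imaging.capture('wrist');cv2.imwrite('pics/w1.png',im)
hsv=cv2.cvtColor(im,cv2.COLOR_BGR2HSV);roi=(0,0,640,400)
print(-p['R'].T@p['t'],p['K'][0,0])
for n,lo,hi,z in(('orange',(10,120,120),(25,255,255),.048),('red',(0,150,90),(8,255,255),.05),('blue',(100,120,60),(125,255,255),.05),('green',(45,60,40),(85,255,255),.05)):
    for c in blob(hsv,lo,hi,roi)[:2]:
        if cv2.contourArea(c)<100: continue
        r=cv2.minAreaRect(c);print(n,cv2.contourArea(c),r[0],np.round([ray(p,q,z)[:2] for q in [r[0],*cv2.boxPoints(r)]],4).tolist())
E
```

```text
1.7667 [0.42916684 0.16898558 0.12078499] [[-0.988, 0.152, 0.0], [0.152, 0.988, 0.0], [-0.0, 0.0, -1.0]] 0.0006978033955377555 [-0.72073781  0.11837172 -0.03811417]
[0.35506849 0.17999175 0.29991294] 290.67797929922114
orange 1627.5 (302.8038330078125, 207.3681182861328) [[0.4276, 0.1535], [0.4083, 0.1342], [0.414, 0.1775], [0.4474, 0.1734], [0.4417, 0.1285]]
orange 1434.5 (625.166015625, 147.80784606933594) [[0.4169, 0.4354], [0.462, 0.4193], [0.3682, 0.4268], [0.3758, 0.4502], [0.4709, 0.445]]
red 2479.0 (454.5, 183.5) [[0.4256, 0.2889], [0.3811, 0.2733], [0.3863, 0.3074], [0.4742, 0.3061], [0.4685, 0.2688]]
blue 3374.5 (301.5, 186.0) [[0.4075, 0.1558], [0.3588, 0.1227], [0.3712, 0.2034], [0.4608, 0.1921], [0.4472, 0.1037]]
green 1603.5 (302.0, 159.0) [[0.3841, 0.1602], [0.364, 0.1457], [0.3694, 0.1806], [0.405, 0.1753], [0.3995, 0.139]]
```

View pics/w1.png

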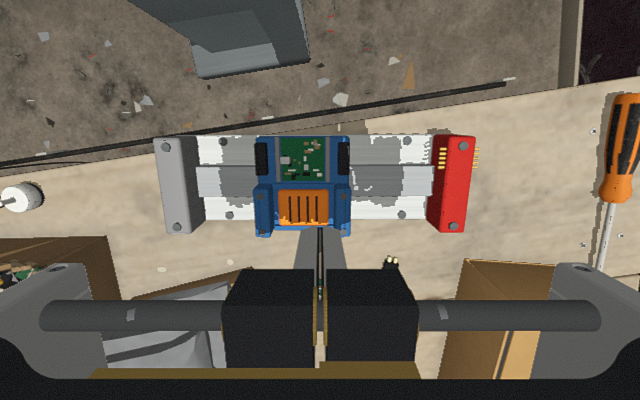

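The wrist view agrees: button centre at pixel (303,207), which gives (0.428, 0.154), with the red block at (455,184). I lower onto the button, 12 mm toward the red side of its centre.

{"api": "arm_command", "payload": {
  "gripper": [-1, -1, -1, -1, -1, -1, -1, -1, -1, -1],
  "linear": [
    [-0.002, -0.006, 0.05],
    [-0.002, -0.006, 0.09],
    [-0.002, -0.006, 0.12],
    [-0.002, -0.006, 0.135],
    [-0.002, -0.006, 0.142],
    [-0.002, -0.006, 0.147],
    [-0.002, -0.006, 0.151],
    [-0.002, -0.006, 0.155],
    [-0.002, -0.006, 0.158],
    [-0.002, -0.006, 0.158]
  ],
  "twist": [
    [0, 0, 0],
    [0, 0, 0],
    [0, 0, 0],
    [0, 0, 0],
    [0, 0, 0],
    [0, 0, 0],
    [0, 0, 0],
    [0, 0, 0],
    [0, 0, 0],
    [0, 0, 0]
  ]
}}

```text
time_s: 2.65
tcp_pos: [0.4304, 0.1653, 0.0431]
tcp_rot: [[-0.988, 0.153, -0.0], [0.153, 0.988, 0.0], [0.0, 0.0, -1.0]]
contact_force: [-6.5, 0.6, 9.9]
opening: 0.0004
grip_force: 4.9
```

{"api": "arm_command", "payload": {
  "gripper": [-1, -1, -1, -1, -1, -1, -1, -1, -1, -1],
  "linear": [
    [0, 0, 0.001],
    [0, 0, 0.002],
    [0, 0, 0.002],
    [0, 0, 0.002],
    [0, 0, 0.002],
    [0, 0, 0.002],
    [0, 0, 0.002],
    [0, 0, 0.002],
    [0, 0, 0.002],
    [0, 0, 0.002]
  ],
  "twist": [
    [0, 0, 0],
    [0, 0, 0],
    [0, 0, 0],
    [0, 0, 0],
    [0, 0, 0],
    [0, 0, 0],
    [0, 0, 0],
    [0, 0, 0],
    [0, 0, 0],
    [0, 0, 0]
  ]
}}

```text
time_s: 3.48
tcp_pos: [0.4306, 0.1655, 0.043]
tcp_rot: [[-0.988, 0.153, -0.0], [0.153, 0.988, 0.001], [0.0, 0.001, -1.0]]
contact_force: [-8.0, -0.1, 17.5]
opening: 0.0004
grip_force: 8.3
```

The button has bottomed out at z = 0.043 with 17 N. Now pushing along the rail (tool +y).

{"api": "arm_command", "payload": {
  "gripper": [-1, -1, -1, -1, -1, -1, -1, -1, -1, -1],
  "linear": [
    [0, 0.004, 0],
    [0, 0.01, 0],
    [0, 0.018, 0],
    [0, 0.026, 0],
    [0, 0.034, 0],
    [0, 0.042, 0],
    [0, 0.05, 0],
    [0, 0.058, 0],
    [0, 0.066, 0],
    [0, 0.07, 0]
  ],
  "twist": [
    [0, 0, 0],
    [0, 0, 0],
    [0, 0, 0],
    [0, 0, 0],
    [0, 0, 0],
    [0, 0, 0],
    [0, 0, 0],
    [0, 0, 0],
    [0, 0, 0],
    [0, 0, 0]
  ]
}}

```text
time_s: 4.32
tcp_pos: [0.4359, 0.2005, 0.043]
tcp_rot: [[-0.988, 0.153, -0.0], [0.153, 0.988, 0.001], [0.0, 0.001, -1.0]]
contact_force: [-9.8, 0.1, 15.8]
opening: 0.0001
grip_force: 8.2
```

```bash
cat > m.py <<'E'
from h import *
o=sensors.get_obs();print(o['tcp_pos'],o['contact_force'])
p=imaging.camera_params('top');im=imaging.capture('top');hsv=cv2.cvtColor(im,cv2.COLOR_BGR2HSV)
import sys;cv2.imwrite(sys.argv[1],cv2.resize(im[235:305,255:400],None,fx=5,fy=5,interpolation=cv2.INTER_CUBIC))
for n,lo,hi in(('orange',(10,120,120),(25,255,255)),('green',(45,60,40),(85,255,255)),('red',(0,150,90),(8,255,255))):
    for c in blob(hsv,lo,hi,(255,235,400,305))[:1]:
        r=cv2.minAreaRect(c);print(n,cv2.contourArea(c),np.round(ray(p,r[0],.05)[:2],4))
E
python3 m.py pics/t2.png
```

```text
[0.43585408 0.20051195 0.04301129] [-9.7906927   0.1013867  15.75162711]
orange 1.0 [0.5018 0.0768]
red 14.5 [0.3936 0.3034]
```

```bash
cat > w.py <<'E'
from h import *
import sys
o=sensors.get_obs();print(o['tcp_pos'],o['contact_force'])
p=imaging.camera_params('wrist');im=imaging.capture('wrist');cv2.imwrite(sys.argv[1],im);hsv=cv2.cvtColor(im,cv2.COLOR_BGR2HSV)
P={}
for n,lo,hi in(('green',(45,60,40),(85,255,255)),('red',(0,150,90),(8,255,255))):
    for c in blob(hsv,lo,hi,(0,0,640,400))[:1]:
        r=cv2.minAreaRect(c);P[n]=ray(p,r[0],.05)[:2];print(n,cv2.contourArea(c),r[0],np.round(P[n],4))
print('board->red along',(P['red']-P['green'])@[.153,.988])
E
python3 w.py pics/w2.png
```

```text
[0.43589201 0.20074596 0.04303572] [-8.57409078  1.85729191 15.86492217]
green 3321.0 (300.5, 171.0) [0.3887 0.1961]
red 5717.0 (452.3762512207031, 204.73760986328125) [0.4238 0.2852]
board->red along 0.0933230160874486
```

View pics/w2.png

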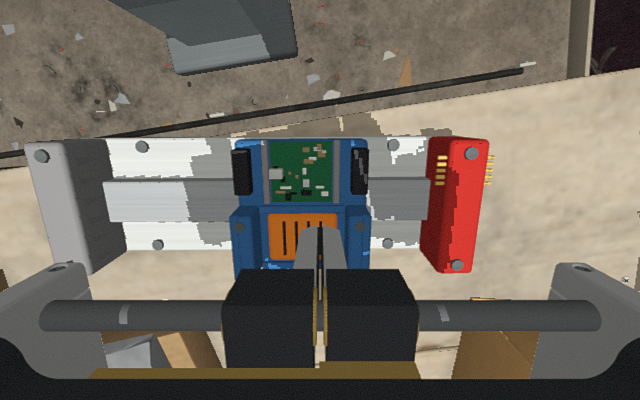

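The carriage followed: the board is now at (300,171) and the red block is still ahead at (452,205). Continuing.

{"api": "arm_command", "payload": {
  "gripper": [-1, -1, -1, -1, -1, -1, -1, -1, -1, -1],
  "linear": [
    [0, 0.004, 0],
    [0, 0.01, 0],
    [0, 0.018, 0],
    [0, 0.026, 0],
    [0, 0.034, 0],
    [0, 0.042, 0],
    [0, 0.05, 0],
    [0, 0.058, 0],
    [0, 0.066, 0],
    [0, 0.074, 0]
  ],
  "twist": [
    [0, 0, 0],
    [0, 0, 0],
    [0, 0, 0],
    [0, 0, 0],
    [0, 0, 0],
    [0, 0, 0],
    [0, 0, 0],
    [0, 0, 0],
    [0, 0, 0],
    [0, 0, 0]
  ]
}}

```text
time_s: 5.25
tcp_pos: [0.4413, 0.2371, 0.043]
tcp_rot: [[-0.988, 0.153, -0.001], [0.153, 0.988, 0.001], [0.001, 0.001, -1.0]]
contact_force: [-9.4, 0.0, 15.7]
opening: 0.0006
grip_force: 7.9
```

{"api": "arm_command", "payload": {
  "gripper": [-1, -1, -1, -1, -1, -1, -1, -1, -1, -1],
  "linear": [
    [0, 0.002, 0],
    [0, 0.004, 0],
    [0, 0.006, 0],
    [0, 0.008, 0],
    [0, 0.01, 0],
    [0, 0.012, 0],
    [0, 0.014, 0],
    [0, 0.016, 0],
    [0, 0.018, 0],
    [0, 0.018, 0]
  ],
  "twist": [
    [0, 0, 0],
    [0, 0, 0],
    [0, 0, 0],
    [0, 0, 0],
    [0, 0, 0],
    [0, 0, 0],
    [0, 0, 0],
    [0, 0, 0],
    [0, 0, 0],
    [0, 0, 0]
  ]
}}

```text
time_s: 6.08
tcp_pos: [0.4427, 0.2461, 0.0431]
tcp_rot: [[-0.988, 0.153, -0.001], [0.153, 0.988, 0.002], [0.001, 0.001, -1.0]]
contact_force: [-8.6, 2.0, 15.0]
opening: 0.0004
grip_force: 7.7
```

{"api": "arm_command", "payload": {
  "gripper": [-1, -1, -1, -1, -1, -1, -1, -1, -1, -1],
  "linear": [
    [0, 0.001, 0],
    [0, 0.002, 0],
    [0, 0.003, 0],
    [0, 0.004, 0],
    [0, 0.005, 0],
    [0, 0.006, 0],
    [0, 0.007, 0],
    [0, 0.008, 0],
    [0, 0.008, 0],
    [0, 0.008, 0]
  ],
  "twist": [
    [0, 0, 0],
    [0, 0, 0],
    [0, 0, 0],
    [0, 0, 0],
    [0, 0, 0],
    [0, 0, 0],
    [0, 0, 0],
    [0, 0, 0],
    [0, 0, 0],
    [0, 0, 0]
  ]
}}

```text
time_s: 6.92
tcp_pos: [0.443, 0.2476, 0.0429]
tcp_rot: [[-0.988, 0.152, -0.002], [0.152, 0.988, -0.004], [0.001, -0.004, -1.0]]
contact_force: [-8.7, -8.1, 19.4]
opening: 0.0005
grip_force: 9.1
```

```bash
python3 w.py pics/w3.png
```

```text
[0.4430099  0.24762478 0.04288645] [-8.7102208  -8.06113676 19.36647621]
green 3317.0 (298.5, 171.0) [0.3957 0.2418]
red 4457.0 (386.0, 203.5) [0.4237 0.2916]
board->red along 0.05345304247519688
```

View pics/w3.png

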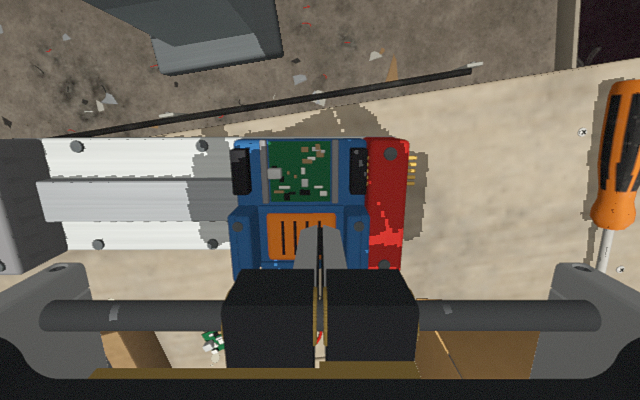

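The wrist view shows the carriage flush against the red block (edge at pixel column ~367), and an 8 N reaction confirms it has stopped. Releasing straight up.

{"api": "arm_command", "payload": {
  "gripper": [-1, -1, -1, -1, -1, -1, -1, -1, -1, -1],
  "linear": [
    [0, 0, -0.004],
    [0, 0, -0.008],
    [0, 0, -0.012],
    [0, 0, -0.016],
    [0, 0, -0.02],
    [0, 0, -0.03],
    [0, 0, -0.06],
    [0, 0, -0.1],
    [0, 0, -0.15],
    [0, 0, -0.2]
  ],
  "twist": [
    [0, 0, 0],
    [0, 0, 0],
    [0, 0, 0],
    [0, 0, 0],
    [0, 0, 0],
    [0, 0, 0],
    [0, 0, 0],
    [0, 0, 0],
    [0, 0, 0],
    [0, 0, 0]
  ]
}}

```text
time_s: 7.8
tcp_pos: [0.4427, 0.2489, 0.1414]
tcp_rot: [[-0.988, 0.153, -0.001], [0.153, 0.988, -0.0], [0.001, -0.0, -1.0]]
contact_force: [0.2, 0.7, 0.9]
opening: 0.0006
grip_force: 0.0
```

```bash
python3 w.py pics/w4.png
```

```text
[0.44269159 0.24887156 0.14136805] [0.17827852 0.68223379 0.87108283]
green 1403.5 (304.5, 154.5) [0.3962 0.2415]
red 2016.5 (362.0, 178.0) [0.4263 0.2916]
board->red along 0.05404396673875792
```

View pics/w4.png

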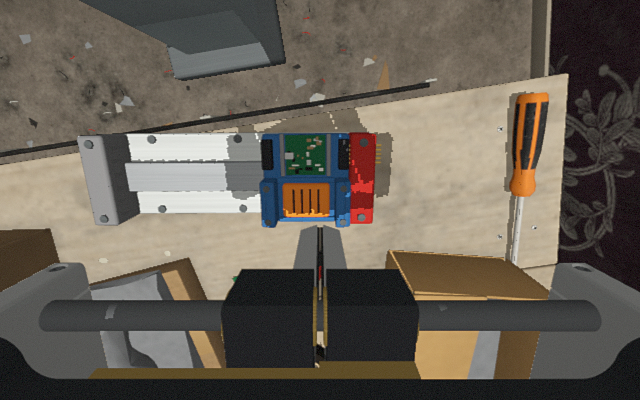

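The carriage is flush with the red block (seam at about column 350), the button is free and the arm is clear. Handing in.

```bash
python3 -c "
from bench import job;print(job.job_done())"
```

```text
the job is handed in; nothing more can be done
None
```

The carriage is home against the red block and the job is handed in: the last camera measurement put it 54 mm from the block's centre, with the button let go and the arm clear; I did not measure that the lock had caught.

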